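# Restock the jam display in the same order

### The job

Fill the empty oak display rack on the bakery counter with the four jam jars from the grey wire stock rack: one jar in each bay, standing on the bay's floor, in the same left-to-right order as they stand in the stock rack now. The jars are glass, so keep them upright and set each one down gently rather than dropping it.

Things in the scene. Friction and masses are not known exactly. Their poses are not given: they have to be found in the camera images.
- jar_red: Loose strawberry jam jar, red lid and red band on its white label, upright. Body 58 mm diameter from the base up to 49 mm, then a neck and a lid of 55 mm diameter from 59 to 74 mm (the top). 0.18 to 0.31 kg. Origin: centre of its underside, z up; its yaw means nothing. Starts in the stock rack's bay behind the red ticket, within 6 mm of the bay's centre, 18 mm or more from the next jar.
- jar_yellow: Loose lemon jam jar, yellow lid and yellow band on its white label, upright. Body 58 mm diameter from the base up to 49 mm, then a neck and a lid of 55 mm diameter from 59 to 74 mm (the top). 0.18 to 0.31 kg. Origin: centre of its underside, z up; its yaw means nothing. Starts in the stock rack's bay behind the yellow ticket, within 6 mm of the bay's centre, 18 mm or more from the next jar.
- jar_green: Loose greengage jam jar, green lid and green band on its white label, upright. Body 58 mm diameter from the base up to 49 mm, then a neck and a lid of 55 mm diameter from 59 to 74 mm (the top). 0.18 to 0.31 kg. Origin: centre of its underside, z up; its yaw means nothing. Starts in the stock rack's bay behind the green ticket, within 6 mm of the bay's centre, 18 mm or more from the next jar.
- jar_blue: Loose blueberry jam jar, blue lid and blue band on its white label, upright. Body 58 mm diameter from the base up to 49 mm, then a neck and a lid of 55 mm diameter from 59 to 74 mm (the top). 0.18 to 0.31 kg. Origin: centre of its underside, z up; its yaw means nothing. Starts in the stock rack's bay behind the blue ticket, within 6 mm of the bay's centre, 18 mm or more from the next jar.
- ticket_red: Fixed red ticket: white-edged card 32 x 58 mm lying sloped on the stock rack's front edge, before the bay where the red jar stands at the start. It stays, so it still shows the order once the jars are gone. Origin: under the card's middle, 10 mm above the counter (the height of the bay floor); the bay's centre is 64 mm along +x. Axes as the stock rack's.
- ticket_yellow: Fixed yellow ticket: white-edged card 32 x 58 mm lying sloped on the stock rack's front edge, before the bay where the yellow jar stands at the start. It stays, so it still shows the order once the jars are gone. Origin: under the card's middle, 10 mm above the counter (the height of the bay floor); the bay's centre is 64 mm along +x. Axes as the stock rack's.
- ticket_green: Fixed green ticket: white-edged card 32 x 58 mm lying sloped on the stock rack's front edge, before the bay where the green jar stands at the start. It stays, so it still shows the order once the jars are gone. Origin: under the card's middle, 10 mm above the counter (the height of the bay floor); the bay's centre is 64 mm along +x. Axes as the stock rack's.
- ticket_blue: Fixed blue ticket: white-edged card 32 x 58 mm lying sloped on the stock rack's front edge, before the bay where the blue jar stands at the start. It stays, so it still shows the order once the jars are gone. Origin: under the card's middle, 10 mm above the counter (the height of the bay floor); the bay's centre is 64 mm along +x. Axes as the stock rack's.
- stock_rack: Fixed grey wire rack, full at the start, 348 mm long, 90 mm deep plus a sloped ticket strip to x = -83 mm. Origin: under its middle, on the counter. y: along the row, to the left seen from the robot (yaw within 0.2 rad); x: away from the robot. On the left or right. Bays 78 x 78 mm inside, centred at x = 0, y = 126, 42, -42, -126 mm. Bay floor z = 10 mm, rails and dividers up to z = 33 mm.
- display_rack: Fixed oak rack, empty at the start, 354 mm long, 94 mm deep. Origin: under its middle, on the counter. y: along the row, to the left seen from the robot (yaw within 0.2 rad); x: away from the robot. On the left or right. Bays 78 x 78 mm inside, centred at x = 0, y = 126, 42, -42, -126 mm. Bay floor z = 16 mm, rails up to 40 mm, dividers to 36 mm, end boards (12 mm thick) to 66 mm.
Not all that is in view belongs to the job. There is more than one size of the jar_green; the job needs the middle-sized.

How it is judged:
By the outcome, as a careful person would: the job done as asked, in the order asked, and still so for the second after the job is handed in, with the robot touching nothing.
It also fails if it takes over 120 s, if anything falls off the work surface, if the arm or the gripper's body presses on something with over 40 N, if the wrist force passes 120 N, or if a joint passes its speed limit or range.

### The arm

A 7-joint arm with a two-finger parallel gripper is mounted at the origin on the work surface. World frame = base frame: x ahead of the robot, y to its left, z up, the work surface at z = 0. Lengths are in m, angles in degrees, forces in N, time in s.
With the tool pointing down it reaches from about 0.425 to 0.875 m from the base axis. Payload 4.7 kg.
Tool frame: the origin (TCP) lies midway between the tips of the shut fingers; the grasp point (between the pads) lies 19 mm behind it; z points along the fingers, y is the line along which they close (so a half turn about z gives the same grasp; the last joint's range is limited). The gripper opens to 87 mm and grips with 3 to 60 N. Pads are 19 mm wide; open, the fingers measure 117 mm over their backs; the gripper's body (75 mm by 190 mm) begins 51 mm behind the grasp point.
Start: joints at [69.62, 18.392, -4.016, 83.108, 1.295, 78.541, -3.26], TCP at [0.235, -0.606, 0.223] pointing down, gripper open.
Joint ranges: [-163.93, 163.93], [-17.29, 119.83], [-79.2, 71.16], [3.27, 140.29], [-89.18, 269.18], [5.43, 117.66], [-154.24, 154.24]. Speed limits (degrees/s): [147.25, 147.25, 180, 180, 180, 180, 180].

### API

Orientations are given as [roll, pitch, yaw] about the fixed x, y, z axes, in that order (R = Rz(yaw) Ry(pitch) Rx(roll)).
In Python, from cell import env gives the robot as it stands.
- The arm moves only by the tool step_arm, never from a script. Its argument "moves" is a list of rows, each an object with "dp": the shift along the tool's x, y, z in mm, a list of three; "dr": the turn, a rotation vector about the tool's x, y, z in rad, a list of three; "fingers": the closure, from 0 (fully open) to 1 (shut). In form: [{"dp": [dx, dy, dz], "dr": [ax, ay, az], "fingers": fingers}, ...]. A call has exactly 5 rows; each row shifts and turns the commanded pose from where the row before left it, along the tool's axes as they then stand; what a row does not reach is not made up. A row lasts 1/8 s, in which the tool goes at most 62.5 mm and 10.7 degrees, less where a joint would pass 70% of its speed; a pose out of reach is approached as far as the arm can. A call with a gripper value outside its range is refused whole. The fingers move at their own pace and stop on an object; "squeeze" is the grip in N (left out, the last holds). Time passes only in rows, so rows that do not move let the fingers close, or fill a call up. It gives the time, the measured TCP pose, the force, the opening and the grip force at its end, in the units of the state.
- env.get_obs(): the state, without advancing time (a new reading comes with each control period).
- env.read_camera(name): name is "side" or "top" or "wrist"; returns the picture (384x512x3 uint8, red, green, blue); there is no depth.
- env.camera_model(name): a dict with "fx", "fy", "cx", "cy" (pixels), "R" (3x3) and "t" (3): a world point X has camera coordinates R X + t. Camera axes: x right, y down, z forward; pixel columns grow to the right and rows downward; lengths in m; the calibration is good to about 2 mm. A picture is of the moment at which its call begins: read the wrist's pose just before it. camera_model takes no time and is no camera call; for the wrist camera it gives the pose at the moment of the call.
- env.sign_off(): hands the job in; it is judged then, once.
The state is a dict: "time_s": time; "qpos": joint angles; "joint_velocities": joint speeds; "effort": joint torques, N m; "tool_pos": TCP position; "tool_rot": TCP orientation; "force": force on the tool from outside, world axes, zero at the start; "wrist_torque": the same for the moment, N m; "grip_width": finger opening in m; "grasp_force": force on a finger pad.
Only numpy, scipy, OpenCV 4.12 (cv2) and the standard library are available. Lean on these libraries where they do the work, as an engineer would, in place of code of your own. Each camera call takes 0.05 s, during which the arm holds its last target. There are 200 camera calls.

## Working session

There is one attempt and no reset: what is moved stays moved. The work goes in short steps, Python scripts to look and compute and a tool call to move; the robot and the scene stay as the last step left them, time stands still between calls to the robot, and variables do not carry over. Pictures are saved under pics/ and viewed, at most 14 in all, crops included, and the job is handed in when it is done.

Besides the shell and the picture viewer there is one more tool, called after ">>>" in YAML: its name, and indented under it one key for each argument. step_arm: Moves the arm, as the interface text tells. Its arguments: {"type":"object","properties":{"moves":{"type":"array","items":{"type":"object","properties":{"dp":{"type":"array","items":{"type":"number"}},"dr":{"type":"array","items":{"type":"number"}},"fingers":{"type":"number"}}}},"squeeze":{"type":"number"}},"required":["moves"]}

```bash
mkdir -p pics; ls
python3 - <<'E'
from cell import env
import cv2
o=env.get_obs();print({k:o[k] for k in('time_s','tool_pos','tool_rot','grip_width')})
for n in('top','side'):
    cv2.imwrite(f'pics/{n}0.png',env.read_camera(n)[:,:,::-1]);m=env.camera_model(n);print(n,m['fx'],m['R'],m['t'])
E
```

```text
pics
{'time_s': 0.0, 'tool_pos': array([ 0.23468201, -0.60557457,  0.2214516 ]), 'tool_rot': array([-1.79892044e+02,  4.12173626e-03,  2.11901241e+01]), 'grip_width': 0.08702066945309177}
top 485.4829613616921 [[ 0.01565494 -0.99985693 -0.00640692]
 [-0.99731156 -0.01515569 -0.07169353]
 [ 0.07158617  0.00751205 -0.99740613]] [-0.04525868  0.55603662  1.20548339]
side 438.03359003769975 [[-0.90624458 -0.42264505 -0.00958732]
 [-0.30057258  0.66011015 -0.68841173]
 [ 0.2972825  -0.62098772 -0.72525676]] [0.47607186 0.22719134 1.18800067]
```

View pics/top0.png

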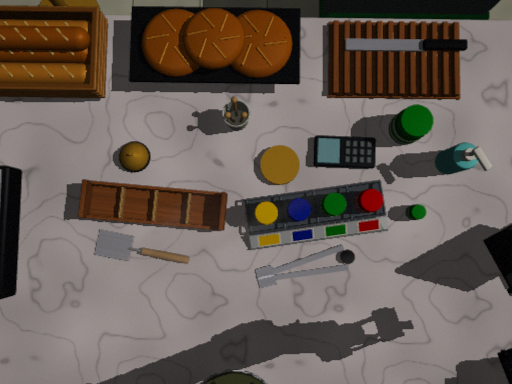

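View pics/side0.png

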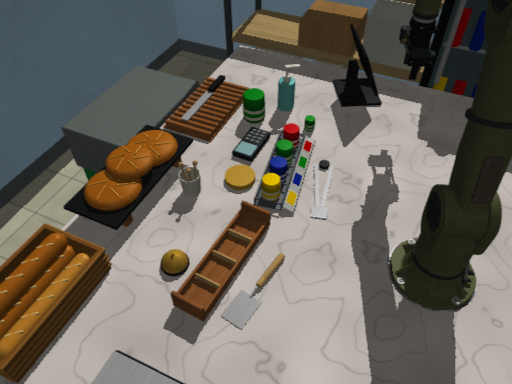

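Top view: stock-rack lids are yellow (266,212), blue (299,209), green (335,204) and red (371,200), so the order is Y, B, G, R from the left. There are three green candidates: rack jar (335,204), large jar (412,122) and small jar (417,212). I choose the middle-sized one in the rack behind the green ticket (335,230). The display rack is at about (153,205).

```bash
cat > h.py <<'E'
from cell import env
import cv2, numpy as np
def ray(m,uv,z):
    uv=np.atleast_2d(np.asarray(uv,float))
    d=np.c_[(uv[:,0]-m['cx'])/m['fx'],(uv[:,1]-m['cy'])/m['fy'],np.ones(len(uv))]@np.asarray(m['R'])
    c=-np.asarray(m['R']).T@np.asarray(m['t'])
    return c+d*((z-c[2])/d[:,2])[:,None]
def proj(m,X):
    p=np.atleast_2d(X)@np.asarray(m['R']).T+np.asarray(m['t'])
    return np.c_[m['fx']*p[:,0]/p[:,2]+m['cx'],m['fy']*p[:,1]/p[:,2]+m['cy']]
H={'yellow':[(20,33)],'green':[(50,75)],'blue':[(110,130)],'red':[(0,5),(175,180)]}
def blobs(im,c,amin=60):
    h=cv2.cvtColor(im,cv2.COLOR_RGB2HSV);k=0
    for a,b in H[c]: k=k|cv2.inRange(h,(a,190,70),(b,255,255))
    cs,_=cv2.findContours(k,cv2.RETR_EXTERNAL,cv2.CHAIN_APPROX_NONE)
    return [(cv2.minEnclosingCircle(x),cv2.contourArea(x),cv2.boundingRect(x)) for x in cs if cv2.contourArea(x)>amin]
E
python3 - <<'E'
from h import *
im=env.read_camera('top');m=env.camera_model('top')
for c in H:
    for (p,r),a,bb in blobs(im,c):
        if 225<p[0]<440 and 100<p[1]<260: print(c,np.round(p,1),round(r,1),a,bb,ray(m,p,.084)[0].round(4))
cv2.imwrite('pics/d.png',cv2.resize(im[170:240,70:235,::-1],None,fx=4.8,fy=4.8,interpolation=cv2.INTER_CUBIC))
cv2.imwrite('pics/s.png',cv2.resize(im[170:255,235:440,::-1],None,fx=3.9,fy=3.9,interpolation=cv2.INTER_CUBIC))
E
```

```text
yellow [268.5 239.5] 10.1 145.0 (259, 234, 20, 12) [ 0.4437 -0.0777  0.084 ]
yellow [266.  212.5] 11.7 396.5 (255, 201, 23, 24) [ 0.5077 -0.0709  0.084 ]
yellow [279.3 164.6] 19.0 1075.5 (261, 146, 38, 38) [ 0.6233 -0.1012  0.084 ]
green [335.1 229.7] 9.7 121.0 (326, 226, 19, 10) [ 0.4694 -0.2356  0.084 ]
green [418.2 211.4] 6.8 119.0 (412, 205, 13, 14) [ 0.5159 -0.433   0.084 ]
green [335.  203.3] 11.1 342.5 (324, 193, 23, 22) [ 0.5322 -0.2352  0.084 ]
green [416.9 119.9] 15.4 686.5 (402, 105, 31, 31) [ 0.7367 -0.4317  0.084 ]
blue [302. 235.] 9.5 126.0 (293, 230, 19, 11) [ 0.4556 -0.1571  0.084 ]
blue [299.3 208.8] 11.2 349.0 (289, 198, 22, 22) [ 0.5177 -0.1502  0.084 ]
red [368.3 224.6] 9.9 135.0 (359, 220, 19, 11) [ 0.4827 -0.3143  0.084 ]
red [371.5 199.8] 11.5 369.5 (361, 189, 22, 23) [ 0.542  -0.3221  0.084 ]
```

View pics/d.png

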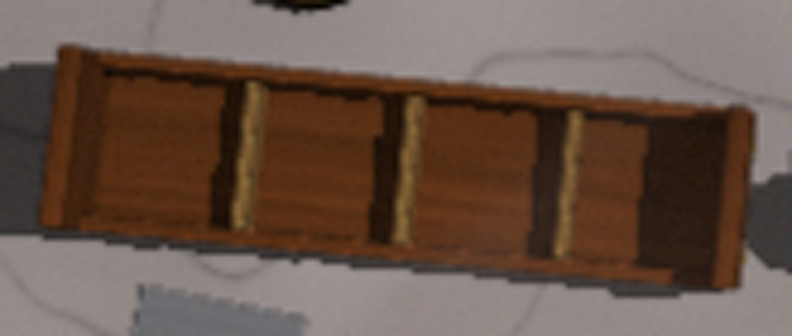

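View pics/s.png

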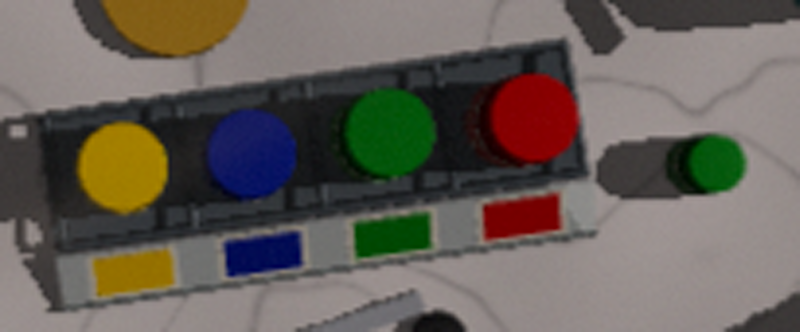

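The crops confirm the choice: the green jar in the rack is behind the green ticket. The display rack has end-board top corners at crop (60,46), (42,226), (753,108) and (738,288), and dividers near x=249, 408 and 570. Its four bays are empty.

Run:
```python
from h import *
m=env.camera_model('top')
f=lambda p:np.array(p)/4.8+[70,170]-.5+.1
C=ray(m,f([(60,46),(42,226),(753,108),(738,288)]),.066)[:,:2]
print(C.round(4),C.mean(0),np.linalg.norm(C[0]-C[2]),np.linalg.norm(C[0]-C[1]))
D=ray(m,f([(249,156),(408,169),(570,184)]),.036)[:,:2];print('div',D.round(4))
v=(C[0]+C[1]-C[2]-C[3]);a=np.arctan2(-v[0],v[1]);print('yaw',np.degrees(a))
dd=D[0]-D[2];print('yawdiv',np.degrees(np.arctan2(-dd[0],dd[1])),np.linalg.norm(dd))
print('ends-from-div', D.mean(0))
n=np.array([-np.sin(a),np.cos(a)])
c=(C.mean(0)+D[1])/2
for y in(.126,.042,-.042,-.126): print((C.mean(0)+n*y).round(4))
g=lambda p:np.array(p)/3.9+[235,170]-.4
S=ray(m,g([(48,112),(567,40),(585,177),(60,248)]),.033)[:,:2];v=S[0]-S[1]+S[3]-S[2];print(S.round(3),'stock yaw',np.degrees(np.arctan2(-v[0],v[1])))
L=np.array([[.5077,-.0709],[.542,-.3221]]);v=L[0]-L[1];print(np.degrees(np.arctan2(-v[0],v[1])))
w=env.camera_model('wrist');o=env.get_obs();c=-np.array(w['R']).T@w['t'];print('wristcam',c-o['tool_pos'],w['fx'],w['R'])
```

```text
[[0.5827 0.3782]
 [0.4912 0.3836]
 [0.5564 0.0254]
 [0.4654 0.0312]] [0.52392487 0.20460242] 0.35383981204195386 0.0916497414660677
div [[0.5297 0.2884]
 [0.5242 0.2056]
 [0.5177 0.1213]]
yaw -4.214382445362239
yawdiv -4.097658076208915 0.16754744831006257
ends-from-div [0.52387815 0.20507899]
[0.5332 0.3303]
[0.527  0.2465]
[0.5208 0.1627]
[0.5147 0.0789]
[[ 0.544 -0.024]
 [ 0.595 -0.356]
 [ 0.508 -0.367]
 [ 0.457 -0.033]] stock yaw 8.682273535257574
7.775344154056831
wristcam [0.07860445 0.03026168 0.16245887] 318.8588013216895 [[ 3.61124052e-01 -9.32517333e-01 -9.18160938e-04]
 [-8.87672837e-01 -3.44059026e-01  3.06039737e-01]
 [-2.85703261e-01 -1.09703283e-01 -9.52018296e-01]]
```

>>> step_arm:
  moves:
    - {"dp": [44.8,-40,0],"dr": [0,0,0],"fingers": 0}
    - {"dp": [44.8,-40,0],"dr": [0,0,0],"fingers": 0}
    - {"dp": [44.8,-40,0],"dr": [0,0,0],"fingers": 0}
    - {"dp": [44.8,-40,0],"dr": [0,0,0],"fingers": 0}
    - {"dp": [44.8,-40,0],"dr": [0,0,0],"fingers": 0}
  squeeze: 20

```text
time_s: 0.78
tool_pos: [0.3721, -0.3367, 0.2224]
tool_rot: [180.0, 0.0, 21.2]
force: [0.2, -0.2, -0.0]
grip_width: 0.0871
grasp_force: 0.0
```

>>> step_arm:
  moves:
    - {"dp": [44.8,-40,0],"dr": [0,0,0],"fingers": 0}
    - {"dp": [44.8,-40,0],"dr": [0,0,0],"fingers": 0}
    - {"dp": [44.8,-40,0],"dr": [0,0,0],"fingers": 0}
    - {"dp": [44.8,-40,0],"dr": [0,0,0],"fingers": 0}
    - {"dp": [44.8,-40,0],"dr": [0,0,0],"fingers": 0}

```text
time_s: 1.4
tool_pos: [0.5085, -0.0696, 0.2226]
tool_rot: [180.0, -0.0, 21.2]
force: [1.9, -0.7, -0.2]
grip_width: 0.0869
grasp_force: 0.0
```

>>> step_arm:
  moves:
    - {"dp": [0,0,0],"dr": [0,0,-0.168],"fingers": 0}
    - {"dp": [0,0,0],"dr": [0,0,-0.168],"fingers": 0}
    - {"dp": [0,0,0],"dr": [0,0,-0.168],"fingers": 0}
    - {"dp": [0,0,0],"dr": [0,0,-0.168],"fingers": 0}
    - {"dp": [0,0,0],"dr": [0,0,-0.168],"fingers": 0}

```text
time_s: 2.02
tool_pos: [0.5078, -0.0712, 0.2223]
tool_rot: [-180.0, 0.0, 69.6]
force: [-1.1, -0.8, -1.1]
grip_width: 0.087
grasp_force: 0.0
```

>>> step_arm:
  moves:
    - {"dp": [0,0,0],"dr": [0,0,-0.167],"fingers": 0}
    - {"dp": [0,0,0],"dr": [0,0,-0.167],"fingers": 0}
    - {"dp": [0,0,0],"dr": [0,0,-0.167],"fingers": 0}
    - {"dp": [0,0,0],"dr": [0,0,0],"fingers": 0}
    - {"dp": [0,0,0],"dr": [0,0,0],"fingers": 0}

```text
time_s: 2.65
tool_pos: [0.5079, -0.0712, 0.2224]
tool_rot: [-180.0, -0.0, 97.9]
force: [0.8, 0.0, 0.6]
grip_width: 0.0869
grasp_force: 0.0
```

Run:
```python
from h import *
m=env.camera_model('wrist');im=env.read_camera('wrist')
cv2.imwrite('pics/w1.png',im[:,:,::-1])
for c in H:
    for (p,r),a,bb in blobs(im,c,300): print(c,np.round(p,1),round(r,1),a,bb,ray(m,p,.084)[0].round(4))
```

```text
yellow [255.2 175.8] 27.9 2216.5 (228, 148, 55, 56) [ 0.5047 -0.07    0.084 ]
yellow [200.  163.5] 22.4 593.5 (190, 143, 20, 42) [ 0.4503 -0.0651  0.084 ]
red [212.5 336.5] 16.3 334.0 (205, 322, 16, 30) [ 0.4815 -0.269   0.084 ]
```

View pics/w1.png

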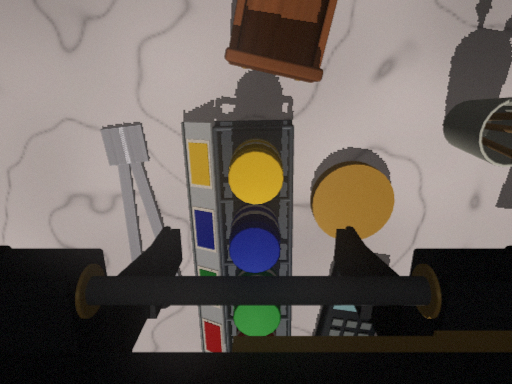

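>>> step_arm:
  moves:
    - {"dp": [0,-1.5,45],"dr": [0,0,0],"fingers": 0}
    - {"dp": [0,0,45],"dr": [0,0,0],"fingers": 0}
    - {"dp": [0,0,40],"dr": [0,0,0],"fingers": 0}
    - {"dp": [0,0,22],"dr": [0,0,0],"fingers": 0}
    - {"dp": [0,0,10],"dr": [0,0,0],"fingers": 0}

```text
time_s: 3.32
tool_pos: [0.5057, -0.0713, 0.0592]
tool_rot: [-179.9, -0.1, 98.0]
force: [0.5, -0.0, 0.5]
grip_width: 0.0874
grasp_force: 0.0
```

>>> step_arm:
  moves:
    - {"dp": [0,0,0],"dr": [0,0,0],"fingers": 0.2}
    - {"dp": [0,0,0],"dr": [0,0,0],"fingers": 0.3}
    - {"dp": [0,0,0],"dr": [0,0,0],"fingers": 0.4}
    - {"dp": [0,0,0],"dr": [0,0,0],"fingers": 0.5}
    - {"dp": [0,0,0],"dr": [0,0,0],"fingers": 0.6}

```text
time_s: 3.95
tool_pos: [0.5063, -0.0718, 0.0612]
tool_rot: [-180.0, 0.0, 98.0]
force: [-2.5, 0.3, 5.6]
grip_width: 0.0556
grasp_force: 41.6
```

>>> step_arm:
  moves:
    - {"dp": [0,0,0],"dr": [0,0,0],"fingers": 0.6}
    - {"dp": [0,0,-10],"dr": [0,0,0],"fingers": 0.6}
    - {"dp": [0,0,-40],"dr": [0,0,0],"fingers": 0.6}
    - {"dp": [0,0,-50],"dr": [0,0,0],"fingers": 0.6}
    - {"dp": [0,0,-30],"dr": [0,0,0],"fingers": 0.6}

```text
time_s: 4.58
tool_pos: [0.5076, -0.0712, 0.1934]
tool_rot: [179.8, 0.1, 98.0]
force: [0.0, 0.7, -2.5]
grip_width: 0.0559
grasp_force: 32.1
```

Run:
```python
from h import *
o=env.get_obs();print(o['tool_pos'],o['grasp_force'],o['grip_width'])
im=np.vstack([env.read_camera('wrist')]);s=env.read_camera('side')
p=proj(env.camera_model('side'),o['tool_pos'])[0].astype(int);print(p)
c=cv2.resize(s[p[1]-60:p[1]+60,p[0]-60:p[0]+60],(384,384))
cv2.imwrite('pics/l1.png',cv2.resize(np.hstack([im,c]),None,fx=.85,fy=.85)[:,:,::-1])
```

```text
[ 0.50760158 -0.0712029   0.19337595] 32.142732669599354 0.05587344854525548
[270 151]
```

View pics/l1.png

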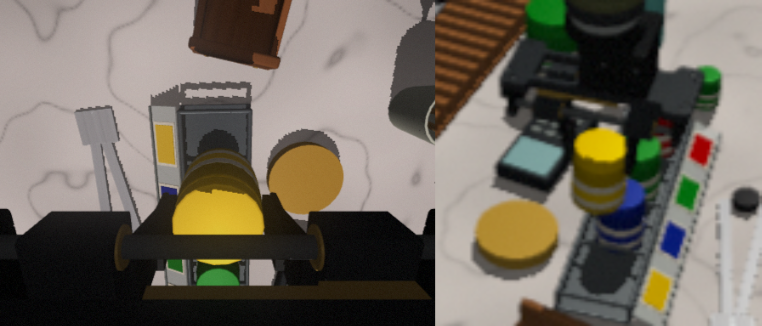

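>>> step_arm:
  moves:
    - {"dp": [20,4,0],"dr": [0,0,0],"fingers": 0.6}
    - {"dp": [40,8,0],"dr": [0,0,0],"fingers": 0.6}
    - {"dp": [45,9,0],"dr": [0,0,0],"fingers": 0.6}
    - {"dp": [45,9,0],"dr": [0,0,0],"fingers": 0.6}
    - {"dp": [47,10,0],"dr": [0,0,0],"fingers": 0.6}

```text
time_s: 5.3
tool_pos: [0.5179, 0.1302, 0.1891]
tool_rot: [-179.9, 0.0, 98.0]
force: [-0.4, 0.2, -2.2]
grip_width: 0.0557
grasp_force: 32.2
```

>>> step_arm:
  moves:
    - {"dp": [47,10,0],"dr": [0,0,0],"fingers": 0.6}
    - {"dp": [45,9,0],"dr": [0,0,0],"fingers": 0.6}
    - {"dp": [45,9,0],"dr": [0,0,0],"fingers": 0.6}
    - {"dp": [40,8,0],"dr": [0,0,0],"fingers": 0.6}
    - {"dp": [20,5,0],"dr": [0,0,0],"fingers": 0.6}

```text
time_s: 5.92
tool_pos: [0.53, 0.3329, 0.1887]
tool_rot: [-179.8, -0.1, 98.2]
force: [-0.3, -0.8, -1.3]
grip_width: 0.0557
grasp_force: 32.1
```

>>> step_arm:
  moves:
    - {"dp": [0,0,0],"dr": [0,0,0.05],"fingers": 0.6}
    - {"dp": [0,0,0],"dr": [0,0,0.05],"fingers": 0.6}
    - {"dp": [0,0,0],"dr": [0,0,0.05],"fingers": 0.6}
    - {"dp": [0,0,0],"dr": [0,0,0.06],"fingers": 0.6}
    - {"dp": [0,0,0],"dr": [0,0,0],"fingers": 0.6}

```text
time_s: 6.55
tool_pos: [0.5312, 0.3297, 0.189]
tool_rot: [-179.9, 0.1, 86.0]
force: [-0.0, -0.1, -2.6]
grip_width: 0.0559
grasp_force: 32.1
```

Run:
```python
from h import *
o=env.get_obs();print(o['tool_pos'],o['tool_rot'],o['grasp_force'],o['grip_width'])
im=env.read_camera('wrist');m=env.camera_model('wrist');s=env.read_camera('top')
a=np.radians(-4.2);X=np.array([.5239,.2048]);n=np.array([-np.sin(a),np.cos(a)]);e=np.array([np.cos(a),np.sin(a)])
P=[np.r_[X+n*y+e*x,.066] for y in(.177,) for x in(-.047,.047)]+[np.r_[X+n*.084+e*x,.036] for x in(-.039,.039)]+[np.r_[X+n*y+e*x,.04] for y in(.165,.1,0) for x in(-.047,.047)]
for q in proj(m,P): cv2.circle(im,tuple(int(v) for v in q.round()),3,(0,255,255),1)
c=cv2.resize(s[130:258,60:230],(512,386))[:384]
cv2.imwrite('pics/p1.png',cv2.resize(np.hstack([im,c]),None,fx=.78,fy=.78)[:,:,::-1])
```

```text
[0.53117583 0.32970207 0.18899474] [-1.79895708e+02  5.82957619e-02  8.60401578e+01] 32.123554553836584 0.05586191931532092
```

View pics/p1.png

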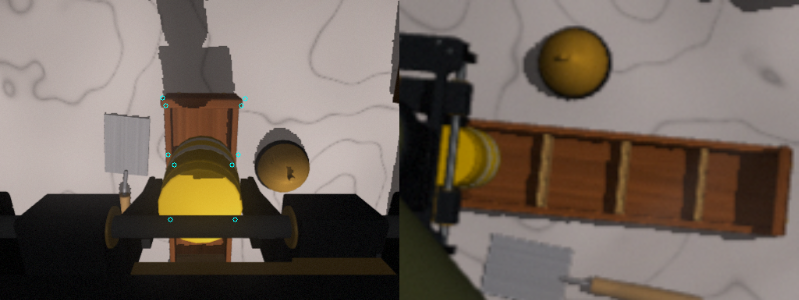

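>>> step_arm:
  moves:
    - {"dp": [1.5,1,40],"dr": [0,0,0],"fingers": 0.6}
    - {"dp": [0,0,40],"dr": [0,0,0],"fingers": 0.6}
    - {"dp": [0,0,20],"dr": [0,0,0],"fingers": 0.6}
    - {"dp": [0,0,10],"dr": [0,0,0],"fingers": 0.6}
    - {"dp": [0,0,4],"dr": [0,0,0],"fingers": 0.6}

```text
time_s: 7.28
tool_pos: [0.5333, 0.3318, 0.0769]
tool_rot: [180.0, -0.0, 86.0]
force: [-0.2, 0.8, -1.1]
grip_width: 0.0556
grasp_force: 32.2
```

>>> step_arm:
  moves:
    - {"dp": [0,0,2],"dr": [0,0,0],"fingers": 0.6}
    - {"dp": [0,0,2],"dr": [0,0,0],"fingers": 0.6}
    - {"dp": [0,0,1],"dr": [0,0,0],"fingers": 0.6}
    - {"dp": [0,0,1],"dr": [0,0,0],"fingers": 0.6}
    - {"dp": [0,0,0],"dr": [0,0,0],"fingers": 0.6}

```text
time_s: 7.9
tool_pos: [0.5329, 0.3314, 0.0705]
tool_rot: [180.0, 0.0, 86.0]
force: [-0.2, -0.2, -2.4]
grip_width: 0.0558
grasp_force: 32.2
```

>>> step_arm:
  moves:
    - {"dp": [0,0,1],"dr": [0,0,0],"fingers": 0.6}
    - {"dp": [0,0,1],"dr": [0,0,0],"fingers": 0.6}
    - {"dp": [0,0,1],"dr": [0,0,0],"fingers": 0.6}
    - {"dp": [0,0,0],"dr": [0,0,0],"fingers": 0.6}
    - {"dp": [0,0,0],"dr": [0,0,0],"fingers": 0.6}

```text
time_s: 8.52
tool_pos: [0.5329, 0.3314, 0.0675]
tool_rot: [180.0, 0.0, 86.0]
force: [0.2, 0.2, -1.8]
grip_width: 0.0556
grasp_force: 32.2
```

>>> step_arm:
  moves:
    - {"dp": [0,0,0.5],"dr": [0,0,0],"fingers": 0.6}
    - {"dp": [0,0,0.5],"dr": [0,0,0],"fingers": 0.6}
    - {"dp": [0,0,0],"dr": [0,0,0],"fingers": 0.6}
    - {"dp": [0,0,0],"dr": [0,0,0],"fingers": 0.6}
    - {"dp": [0,0,0],"dr": [0,0,0],"fingers": 0.6}

```text
time_s: 9.15
tool_pos: [0.533, 0.3318, 0.0673]
tool_rot: [180.0, -0.0, 86.0]
force: [-2.3, -1.4, 4.6]
grip_width: 0.0557
grasp_force: 32.8
```

>>> step_arm:
  moves:
    - {"dp": [0,0,0],"dr": [0,0,0],"fingers": 0.33}
    - {"dp": [0,0,0],"dr": [0,0,0],"fingers": 0.28}
    - {"dp": [0,0,0],"dr": [0,0,0],"fingers": 0.15}
    - {"dp": [0,0,0],"dr": [0,0,0],"fingers": 0}
    - {"dp": [0,0,0],"dr": [0,0,0],"fingers": 0}

```text
time_s: 9.78
tool_pos: [0.5324, 0.3313, 0.0659]
tool_rot: [-179.9, 0.0, 86.0]
force: [0.4, -0.2, -0.5]
grip_width: 0.0832
grasp_force: 0.0
```

>>> step_arm:
  moves:
    - {"dp": [0,0,-5],"dr": [0,0,0],"fingers": 0}
    - {"dp": [0,0,-20],"dr": [0,0,0],"fingers": 0}
    - {"dp": [0,0,-40],"dr": [0,0,0],"fingers": 0}
    - {"dp": [0,0,-50],"dr": [0,0,0],"fingers": 0}
    - {"dp": [0,0,-20],"dr": [0,0,0],"fingers": 0}

```text
time_s: 10.4
tool_pos: [0.534, 0.333, 0.2064]
tool_rot: [179.7, -0.2, 86.0]
force: [0.7, -0.2, 0.5]
grip_width: 0.087
grasp_force: 0.0
```

Run:
```python
from h import *
o=env.get_obs();print(o['tool_pos'],o['tool_rot'],o['grip_width'])
im=env.read_camera('wrist');m=env.camera_model('wrist');s=env.read_camera('top');ms=env.camera_model('top')
for I,M in((im,m),(s,ms)):
  for c in H:
    for (p,r),a,bb in blobs(I,c,200):
      q=ray(M,p,.09 if c=='yellow' else .084)[0]
      if .48<q[0]<.57 and -.36<q[1]<.4:print(c,np.round(p),round(r),q.round(4))
```

```text
[0.53398372 0.33303118 0.20642274] [179.69921075  -0.19851992  86.01154358] 0.08702498927603763
yellow [257. 184.] 30 [0.5345 0.3331 0.09  ]
yellow [ 99. 198.] 13 [0.5368 0.3278 0.09  ]
green [335. 204.] 11 [ 0.5316 -0.2341  0.084 ]
blue [299. 209.] 11 [ 0.5173 -0.1502  0.084 ]
red [371. 200.] 12 [ 0.542  -0.3221  0.084 ]
```

>>> step_arm:
  moves:
    - {"dp": [-45,1.6,0],"dr": [0,0,0],"fingers": 0}
    - {"dp": [-50,1.7,0],"dr": [0,0,0],"fingers": 0}
    - {"dp": [-50,1.7,0],"dr": [0,0,0],"fingers": 0}
    - {"dp": [-50,1.7,0],"dr": [0,0,0],"fingers": 0}
    - {"dp": [-50,1.7,0],"dr": [0,0,0],"fingers": 0}

```text
time_s: 11.12
tool_pos: [0.5229, 0.0843, 0.1998]
tool_rot: [-179.9, 0.0, 86.0]
force: [0.6, -0.4, 0.4]
grip_width: 0.0875
grasp_force: 0.0
```

>>> step_arm:
  moves:
    - {"dp": [-50,1.7,0],"dr": [0,0,0],"fingers": 0}
    - {"dp": [-50,1.7,0],"dr": [0,0,0],"fingers": 0}
    - {"dp": [-50,1.7,0],"dr": [0,0,0],"fingers": 0}
    - {"dp": [-50,1.7,0],"dr": [0,0,0],"fingers": 0}
    - {"dp": [-36.5,1.3,0],"dr": [0,0,0],"fingers": 0}

```text
time_s: 11.75
tool_pos: [0.514, -0.1527, 0.1997]
tool_rot: [-179.8, -0.0, 85.8]
force: [0.8, 0.4, 0.5]
grip_width: 0.0868
grasp_force: 0.0
```

>>> step_arm:
  moves:
    - {"dp": [0,0,0],"dr": [0,0,-0.05],"fingers": 0}
    - {"dp": [0,0,0],"dr": [0,0,-0.08],"fingers": 0}
    - {"dp": [0,0,20],"dr": [0,0,-0.08],"fingers": 0}
    - {"dp": [0,0,20],"dr": [0,0,0],"fingers": 0}
    - {"dp": [0,0,0],"dr": [0,0,0],"fingers": 0}

```text
time_s: 12.38
tool_pos: [0.5134, -0.1496, 0.1586]
tool_rot: [-179.7, -0.2, 98.0]
force: [-1.0, 0.8, -1.2]
grip_width: 0.0869
grasp_force: 0.0
```

Run:
```python
from h import *
m=env.camera_model('wrist');im=env.read_camera('wrist')
o=env.get_obs();print(o['tool_pos'],o['tool_rot'])
for c in H:
    for (p,r),a,bb in blobs(im,c,300): print(c,np.round(p,1),round(r,1),a,bb,ray(m,p,.084)[0].round(4))
```

```text
[ 0.51444734 -0.14978019  0.16003984] [-1.79831551e+02 -9.63698917e-02  9.80152782e+01]
yellow [194.5  94.5] 28.3 573.0 (182, 67, 20, 56) [ 0.4567 -0.0773  0.084 ]
blue [260.2 200.4] 33.3 3084.5 (227, 169, 67, 63) [ 0.5145 -0.1502  0.084 ]
red [207.6 324.7] 21.5 547.0 (197, 305, 21, 40) [ 0.4843 -0.275   0.084 ]
```

>>> step_arm:
  moves:
    - {"dp": [0,0.8,30],"dr": [0,0,0],"fingers": 0}
    - {"dp": [0,0,40],"dr": [0,0,0],"fingers": 0}
    - {"dp": [0,0,20],"dr": [0,0,0],"fingers": 0}
    - {"dp": [0,0,9],"dr": [0,0,0],"fingers": 0}
    - {"dp": [0,0,0],"dr": [0,0,0],"fingers": 0}

```text
time_s: 13.05
tool_pos: [0.5166, -0.15, 0.0628]
tool_rot: [180.0, -0.0, 98.0]
force: [0.2, -0.3, 0.0]
grip_width: 0.0873
grasp_force: 0.0
```

>>> step_arm:
  moves:
    - {"dp": [0,0,0],"dr": [0,0,0],"fingers": 0.2}
    - {"dp": [0,0,0],"dr": [0,0,0],"fingers": 0.3}
    - {"dp": [0,0,0],"dr": [0,0,0],"fingers": 0.4}
    - {"dp": [0,0,0],"dr": [0,0,0],"fingers": 0.5}
    - {"dp": [0,0,0],"dr": [0,0,0],"fingers": 0.6}

```text
time_s: 13.68
tool_pos: [0.516, -0.1501, 0.0628]
tool_rot: [-179.9, 0.0, 98.0]
force: [-2.4, 0.6, 3.7]
grip_width: 0.0545
grasp_force: 20.1
```

>>> step_arm:
  moves:
    - {"dp": [0,0,0],"dr": [0,0,0],"fingers": 0.6}
    - {"dp": [0,0,-10],"dr": [0,0,0],"fingers": 0.6}
    - {"dp": [0,0,-40],"dr": [0,0,0],"fingers": 0.6}
    - {"dp": [0,0,-50],"dr": [0,0,0],"fingers": 0.6}
    - {"dp": [0,0,-30],"dr": [0,0,0],"fingers": 0.6}

```text
time_s: 14.3
tool_pos: [0.5177, -0.1496, 0.1952]
tool_rot: [179.8, 0.1, 98.1]
force: [-0.2, 0.3, -3.5]
grip_width: 0.0544
grasp_force: 20.0
```

>>> step_arm:
  moves:
    - {"dp": [20,3,0],"dr": [0,0,0],"fingers": 0.6}
    - {"dp": [40,7,0],"dr": [0,0,0],"fingers": 0.6}
    - {"dp": [45,7.5,0],"dr": [0,0,0],"fingers": 0.6}
    - {"dp": [45,7.5,0],"dr": [0,0,0],"fingers": 0.6}
    - {"dp": [46,7.5,0],"dr": [0,0,0],"fingers": 0.6}

```text
time_s: 14.92
tool_pos: [0.5196, 0.0518, 0.1905]
tool_rot: [-179.9, -0.1, 98.1]
force: [0.5, 0.7, -2.7]
grip_width: 0.055
grasp_force: 20.0
```

>>> step_arm:
  moves:
    - {"dp": [46,7.5,0],"dr": [0,0,0],"fingers": 0.6}
    - {"dp": [45,7.5,0],"dr": [0,0,0],"fingers": 0.6}
    - {"dp": [45,7.5,0],"dr": [0,0,0],"fingers": 0.6}
    - {"dp": [40,7,0],"dr": [0,0,0],"fingers": 0.6}
    - {"dp": [20.5,3.5,0],"dr": [0,0,0],"fingers": 0.6}

```text
time_s: 15.55
tool_pos: [0.5235, 0.2524, 0.1905]
tool_rot: [-179.8, -0.1, 98.3]
force: [-0.7, -0.5, -3.7]
grip_width: 0.0546
grasp_force: 20.0
```

>>> step_arm:
  moves:
    - {"dp": [0,0,0],"dr": [0,0,0.05],"fingers": 0.6}
    - {"dp": [0,0,10],"dr": [0,0,0.05],"fingers": 0.6}
    - {"dp": [0,0,10],"dr": [0,0,0.05],"fingers": 0.6}
    - {"dp": [0,0,10],"dr": [0,0,0.06],"fingers": 0.6}
    - {"dp": [0,0,0],"dr": [0,0,0],"fingers": 0.6}

```text
time_s: 16.18
tool_pos: [0.5241, 0.2485, 0.16]
tool_rot: [-179.7, 0.1, 86.1]
force: [-0.4, -0.5, -2.7]
grip_width: 0.0546
grasp_force: 20.0
```

>>> step_arm:
  moves:
    - {"dp": [-0.5,2,35],"dr": [0,0,0],"fingers": 0.6}
    - {"dp": [0,0,30],"dr": [0,0,0],"fingers": 0.6}
    - {"dp": [0,0,12],"dr": [0,0,0],"fingers": 0.6}
    - {"dp": [0,0,6],"dr": [0,0,0],"fingers": 0.6}
    - {"dp": [0,0,2],"dr": [0,0,0],"fingers": 0.6}

```text
time_s: 16.8
tool_pos: [0.5289, 0.2478, 0.0781]
tool_rot: [179.9, -0.0, 86.0]
force: [-0.8, 0.0, -3.7]
grip_width: 0.0542
grasp_force: 20.0
```

>>> step_arm:
  moves:
    - {"dp": [0,0,1],"dr": [0,0,0],"fingers": 0.6}
    - {"dp": [0,0,1],"dr": [0,0,0],"fingers": 0.6}
    - {"dp": [0,0,1],"dr": [0,0,0],"fingers": 0.6}
    - {"dp": [0,0,0],"dr": [0,0,0],"fingers": 0.6}
    - {"dp": [0,0,0],"dr": [0,0,0],"fingers": 0.6}

```text
time_s: 17.42
tool_pos: [0.5285, 0.2472, 0.0745]
tool_rot: [180.0, 0.0, 86.0]
force: [0.2, -0.6, -3.2]
grip_width: 0.0547
grasp_force: 20.0
```

>>> step_arm:
  moves:
    - {"dp": [0,-1.5,1],"dr": [0,0,0],"fingers": 0.6}
    - {"dp": [0,0,1],"dr": [0,0,0],"fingers": 0.6}
    - {"dp": [0,0,1],"dr": [0,0,0],"fingers": 0.6}
    - {"dp": [0,0,1],"dr": [0,0,0],"fingers": 0.6}
    - {"dp": [0,0,0],"dr": [0,0,0],"fingers": 0.6}

```text
time_s: 18.05
tool_pos: [0.5269, 0.2473, 0.0704]
tool_rot: [-180.0, 0.0, 86.0]
force: [-0.2, -0.3, -2.9]
grip_width: 0.0544
grasp_force: 20.0
```

>>> step_arm:
  moves:
    - {"dp": [0,0,0.5],"dr": [0,0,0],"fingers": 0.6}
    - {"dp": [0,0,0.5],"dr": [0,0,0],"fingers": 0.6}
    - {"dp": [0,0,0],"dr": [0,0,0],"fingers": 0.6}
    - {"dp": [0,0,0],"dr": [0,0,0],"fingers": 0.6}
    - {"dp": [0,0,0],"dr": [0,0,0],"fingers": 0.6}

```text
time_s: 18.68
tool_pos: [0.527, 0.2474, 0.0695]
tool_rot: [180.0, 0.0, 86.0]
force: [0.2, 0.4, -2.3]
grip_width: 0.0541
grasp_force: 20.0
```

>>> step_arm:
  moves:
    - {"dp": [0,0,0.5],"dr": [0,0,0],"fingers": 0.6}
    - {"dp": [0,0,0.5],"dr": [0,0,0],"fingers": 0.6}
    - {"dp": [0,0,0],"dr": [0,0,0],"fingers": 0.6}
    - {"dp": [0,0,0],"dr": [0,0,0],"fingers": 0.6}
    - {"dp": [0,0,0],"dr": [0,0,0],"fingers": 0.6}

```text
time_s: 19.3
tool_pos: [0.527, 0.2474, 0.0688]
tool_rot: [180.0, 0.0, 86.0]
force: [-1.7, -0.7, 1.3]
grip_width: 0.0546
grasp_force: 20.1
```

>>> step_arm:
  moves:
    - {"dp": [0,0,0],"dr": [0,0,0],"fingers": 0.33}
    - {"dp": [0,0,0],"dr": [0,0,0],"fingers": 0.28}
    - {"dp": [0,0,0],"dr": [0,0,0],"fingers": 0.15}
    - {"dp": [0,0,0],"dr": [0,0,0],"fingers": 0}
    - {"dp": [0,0,0],"dr": [0,0,0],"fingers": 0}

```text
time_s: 19.92
tool_pos: [0.5271, 0.2474, 0.0685]
tool_rot: [180.0, 0.0, 86.0]
force: [-0.0, -0.1, 0.4]
grip_width: 0.0835
grasp_force: 0.0
```

>>> step_arm:
  moves:
    - {"dp": [0,0,-5],"dr": [0,0,0],"fingers": 0}
    - {"dp": [0,0,-20],"dr": [0,0,0],"fingers": 0}
    - {"dp": [0,0,-40],"dr": [0,0,0],"fingers": 0}
    - {"dp": [0,0,-50],"dr": [0,0,0],"fingers": 0}
    - {"dp": [0,0,-15],"dr": [0,0,0],"fingers": 0}

```text
time_s: 20.55
tool_pos: [0.5287, 0.2489, 0.2036]
tool_rot: [179.6, -0.2, 86.0]
force: [0.2, -0.4, -0.1]
grip_width: 0.0866
grasp_force: 0.0
```

>>> step_arm:
  moves:
    - {"dp": [-45,3.6,0],"dr": [0,0,0],"fingers": 0}
    - {"dp": [-50,3.7,0],"dr": [0,0,0],"fingers": 0}
    - {"dp": [-50,3.7,0],"dr": [0,0,0],"fingers": 0}
    - {"dp": [-50,3.7,0],"dr": [0,0,0],"fingers": 0}
    - {"dp": [-50,3.7,0],"dr": [0,0,0],"fingers": 0}

```text
time_s: 21.18
tool_pos: [0.5279, 0.0001, 0.199]
tool_rot: [180.0, 0.0, 86.0]
force: [1.2, 0.1, -0.7]
grip_width: 0.0869
grasp_force: 0.0
```

>>> step_arm:
  moves:
    - {"dp": [-50,3.7,0],"dr": [0,0,0],"fingers": 0}
    - {"dp": [-50,3.7,0],"dr": [0,0,0],"fingers": 0}
    - {"dp": [-50,3.7,0],"dr": [0,0,0],"fingers": 0}
    - {"dp": [-50,3.7,0],"dr": [0,0,0],"fingers": 0}
    - {"dp": [-35.5,3.4,0],"dr": [0,0,0],"fingers": 0}

```text
time_s: 21.8
tool_pos: [0.5292, -0.2372, 0.1988]
tool_rot: [-180.0, 0.0, 85.9]
force: [0.3, 0.2, 0.3]
grip_width: 0.0872
grasp_force: 0.0
```

>>> step_arm:
  moves:
    - {"dp": [0,0,0],"dr": [0,0,-0.05],"fingers": 0}
    - {"dp": [0,0,0],"dr": [0,0,-0.08],"fingers": 0}
    - {"dp": [0,0,20],"dr": [0,0,-0.08],"fingers": 0}
    - {"dp": [0,0,20],"dr": [0,0,0],"fingers": 0}
    - {"dp": [0,0,0],"dr": [0,0,0],"fingers": 0}

```text
time_s: 22.42
tool_pos: [0.5284, -0.234, 0.1566]
tool_rot: [-179.8, -0.1, 98.0]
force: [-0.5, -0.5, -0.1]
grip_width: 0.0874
grasp_force: 0.0
```

Run:
```python
from h import *
m=env.camera_model('wrist');im=env.read_camera('wrist')
o=env.get_obs();print(o['tool_pos'],o['tool_rot'])
for c in ('green','red'):
    for (p,r),a,bb in blobs(im,c,300): print(c,np.round(p,1),round(r,1),a,bb,ray(m,p,.084)[0].round(4))
im=env.read_camera('top');m=env.camera_model('top')
for c in H:
    for (p,r),a,bb in blobs(im,c,200):
        q=ray(m,p,.09)[0]
        if .48<q[0]<.57 and .0<q[1]<.4:print('top',c,np.round(p),round(r),q.round(4))
```

```text
[ 0.52927899 -0.23422734  0.1577745 ] [-1.79908883e+02 -6.56458726e-02  9.79697002e+01]
red [199.5 256. ] 21.7 637.5 (189, 237, 22, 39) [ 0.4866 -0.2894  0.084 ]
top yellow [ 99. 198.] 14 [0.5359 0.3269 0.09  ]
top blue [133. 201.] 12 [0.5304 0.2461 0.09  ]
```

>>> step_arm:
  moves:
    - {"dp": [0,0.7,30],"dr": [0,0,0],"fingers": 0}
    - {"dp": [0,0,40],"dr": [0,0,0],"fingers": 0}
    - {"dp": [0,0,18],"dr": [0,0,0],"fingers": 0}
    - {"dp": [0,0,9],"dr": [0,0,0],"fingers": 0}
    - {"dp": [0,0,0],"dr": [0,0,0],"fingers": 0}

```text
time_s: 23.15
tool_pos: [0.5311, -0.2345, 0.0621]
tool_rot: [180.0, 0.0, 98.0]
force: [-0.4, 0.1, -0.0]
grip_width: 0.0871
grasp_force: 0.0
```

>>> step_arm:
  moves:
    - {"dp": [0,0,0],"dr": [0,0,0],"fingers": 0.2}
    - {"dp": [0,0,0],"dr": [0,0,0],"fingers": 0.3}
    - {"dp": [0,0,0],"dr": [0,0,0],"fingers": 0.4}
    - {"dp": [0,0,0],"dr": [0,0,0],"fingers": 0.5}
    - {"dp": [0,0,0],"dr": [0,0,0],"fingers": 0.6}

```text
time_s: 23.78
tool_pos: [0.5302, -0.2347, 0.062]
tool_rot: [-179.9, 0.0, 98.0]
force: [-2.6, 0.3, 5.7]
grip_width: 0.0546
grasp_force: 38.1
```

>>> step_arm:
  moves:
    - {"dp": [0,0,0],"dr": [0,0,0],"fingers": 0.6}
    - {"dp": [0,0,-10],"dr": [0,0,0],"fingers": 0.6}
    - {"dp": [0,0,-40],"dr": [0,0,0],"fingers": 0.6}
    - {"dp": [0,0,-50],"dr": [0,0,0],"fingers": 0.6}
    - {"dp": [0,0,-30],"dr": [0,0,0],"fingers": 0.6}

```text
time_s: 24.4
tool_pos: [0.5317, -0.2343, 0.1942]
tool_rot: [179.8, 0.1, 98.1]
force: [-0.1, -0.2, -2.5]
grip_width: 0.0544
grasp_force: 37.4
```

>>> step_arm:
  moves:
    - {"dp": [20,2,0],"dr": [0,0,0],"fingers": 0.6}
    - {"dp": [40,5,0],"dr": [0,0,0],"fingers": 0.6}
    - {"dp": [46,5,0],"dr": [0,0,0],"fingers": 0.6}
    - {"dp": [46,5,0],"dr": [0,0,0],"fingers": 0.6}
    - {"dp": [46,5.5,0],"dr": [0,0,0],"fingers": 0.6}

```text
time_s: 25.02
tool_pos: [0.5234, -0.0319, 0.1894]
tool_rot: [-179.8, -0.1, 98.1]
force: [0.9, -0.9, -2.8]
grip_width: 0.0543
grasp_force: 37.4
```

>>> step_arm:
  moves:
    - {"dp": [46,5.5,0],"dr": [0,0,0],"fingers": 0.6}
    - {"dp": [46,5.5,0],"dr": [0,0,0],"fingers": 0.6}
    - {"dp": [46,5,0],"dr": [0,0,0],"fingers": 0.6}
    - {"dp": [40,5,0],"dr": [0,0,0],"fingers": 0.6}
    - {"dp": [20,2,0],"dr": [0,0,0],"fingers": 0.6}

```text
time_s: 25.65
tool_pos: [0.5175, 0.1684, 0.1895]
tool_rot: [-179.8, -0.1, 98.3]
force: [0.4, -0.1, -2.1]
grip_width: 0.054
grasp_force: 37.4
```

>>> step_arm:
  moves:
    - {"dp": [0,0,0],"dr": [0,0,0.05],"fingers": 0.6}
    - {"dp": [0,0,10],"dr": [0,0,0.05],"fingers": 0.6}
    - {"dp": [0,0,10],"dr": [0,0,0.05],"fingers": 0.6}
    - {"dp": [0,0,10],"dr": [0,0,0.06],"fingers": 0.6}
    - {"dp": [0,0,0],"dr": [0,0,0],"fingers": 0.6}

```text
time_s: 26.28
tool_pos: [0.5178, 0.1648, 0.159]
tool_rot: [-179.7, 0.0, 86.1]
force: [0.8, -0.1, -2.7]
grip_width: 0.0546
grasp_force: 37.4
```

>>> step_arm:
  moves:
    - {"dp": [0,0,35],"dr": [0,0,0],"fingers": 0.6}
    - {"dp": [0,0,30],"dr": [0,0,0],"fingers": 0.6}
    - {"dp": [0,0,12],"dr": [0,0,0],"fingers": 0.6}
    - {"dp": [0,0,6],"dr": [0,0,0],"fingers": 0.6}
    - {"dp": [0,0,0],"dr": [0,0,0],"fingers": 0.6}

```text
time_s: 26.9
tool_pos: [0.5207, 0.1644, 0.079]
tool_rot: [180.0, -0.0, 86.0]
force: [0.3, -0.3, -2.1]
grip_width: 0.0545
grasp_force: 37.4
```

>>> step_arm:
  moves:
    - {"dp": [0,0,2],"dr": [0,0,0],"fingers": 0.6}
    - {"dp": [0,0,2],"dr": [0,0,0],"fingers": 0.6}
    - {"dp": [0,0,2],"dr": [0,0,0],"fingers": 0.6}
    - {"dp": [0,0,1],"dr": [0,0,0],"fingers": 0.6}
    - {"dp": [0,0,0],"dr": [0,0,0],"fingers": 0.6}

```text
time_s: 27.52
tool_pos: [0.5203, 0.164, 0.0714]
tool_rot: [-180.0, 0.0, 86.0]
force: [-0.2, 0.1, -2.6]
grip_width: 0.0545
grasp_force: 37.4
```

>>> step_arm:
  moves:
    - {"dp": [0,0,0.5],"dr": [0,0,0],"fingers": 0.6}
    - {"dp": [0,0,0.5],"dr": [0,0,0],"fingers": 0.6}
    - {"dp": [0,0,0.5],"dr": [0,0,0],"fingers": 0.6}
    - {"dp": [0,0,0],"dr": [0,0,0],"fingers": 0.6}
    - {"dp": [0,0,0],"dr": [0,0,0],"fingers": 0.6}

```text
time_s: 28.15
tool_pos: [0.5204, 0.1641, 0.07]
tool_rot: [180.0, 0.0, 86.0]
force: [-0.0, -0.3, -2.5]
grip_width: 0.0542
grasp_force: 37.4
```

>>> step_arm:
  moves:
    - {"dp": [0,0,0.5],"dr": [0,0,0],"fingers": 0.6}
    - {"dp": [0,0,0.5],"dr": [0,0,0],"fingers": 0.6}
    - {"dp": [0,0,0.5],"dr": [0,0,0],"fingers": 0.6}
    - {"dp": [0,0,0],"dr": [0,0,0],"fingers": 0.6}
    - {"dp": [0,0,0],"dr": [0,0,0],"fingers": 0.6}

```text
time_s: 28.78
tool_pos: [0.5204, 0.164, 0.0685]
tool_rot: [-180.0, 0.0, 86.0]
force: [0.6, 0.5, -2.2]
grip_width: 0.0543
grasp_force: 37.4
```

>>> step_arm:
  moves:
    - {"dp": [0,0,0.3],"dr": [0,0,0],"fingers": 0.6}
    - {"dp": [0,0,0.2],"dr": [0,0,0],"fingers": 0.6}
    - {"dp": [0,0,0],"dr": [0,0,0],"fingers": 0.6}
    - {"dp": [0,0,0],"dr": [0,0,0],"fingers": 0.6}
    - {"dp": [0,0,0],"dr": [0,0,0],"fingers": 0.6}

```text
time_s: 29.4
tool_pos: [0.5204, 0.1641, 0.0681]
tool_rot: [180.0, 0.0, 86.0]
force: [-1.3, -0.1, -2.2]
grip_width: 0.0545
grasp_force: 37.5
```

>>> step_arm:
  moves:
    - {"dp": [0,0,0.3],"dr": [0,0,0],"fingers": 0.6}
    - {"dp": [0,0,0.3],"dr": [0,0,0],"fingers": 0.6}
    - {"dp": [0,0,0],"dr": [0,0,0],"fingers": 0.6}
    - {"dp": [0,0,0],"dr": [0,0,0],"fingers": 0.6}
    - {"dp": [0,0,0],"dr": [0,0,0],"fingers": 0.6}

```text
time_s: 30.02
tool_pos: [0.5205, 0.1641, 0.068]
tool_rot: [180.0, 0.0, 86.0]
force: [-3.3, -0.9, 5.2]
grip_width: 0.0548
grasp_force: 38.2
```

>>> step_arm:
  moves:
    - {"dp": [0,0,0],"dr": [0,0,0],"fingers": 0.33}
    - {"dp": [0,0,0],"dr": [0,0,0],"fingers": 0.28}
    - {"dp": [0,0,0],"dr": [0,0,0],"fingers": 0.15}
    - {"dp": [0,0,0],"dr": [0,0,0],"fingers": 0}
    - {"dp": [0,0,0],"dr": [0,0,0],"fingers": 0}

```text
time_s: 30.65
tool_pos: [0.5196, 0.1639, 0.0668]
tool_rot: [-179.9, 0.0, 86.0]
force: [0.9, -0.3, -1.1]
grip_width: 0.083
grasp_force: 0.0
```

>>> step_arm:
  moves:
    - {"dp": [0,0,-5],"dr": [0,0,0],"fingers": 0}
    - {"dp": [0,0,-20],"dr": [0,0,0],"fingers": 0}
    - {"dp": [0,0,-40],"dr": [0,0,0],"fingers": 0}
    - {"dp": [0,0,-50],"dr": [0,0,0],"fingers": 0}
    - {"dp": [0,0,-15],"dr": [0,0,0],"fingers": 0}

```text
time_s: 31.28
tool_pos: [0.5223, 0.1653, 0.2023]
tool_rot: [179.6, -0.1, 86.0]
force: [-0.2, 1.0, 0.1]
grip_width: 0.0873
grasp_force: 0.0
```

>>> step_arm:
  moves:
    - {"dp": [-45,5,0],"dr": [0,0,0],"fingers": 0}
    - {"dp": [-50,5.5,0],"dr": [0,0,0],"fingers": 0}
    - {"dp": [-50,5.5,0],"dr": [0,0,0],"fingers": 0}
    - {"dp": [-50,5.5,0],"dr": [0,0,0],"fingers": 0}
    - {"dp": [-50,5.5,0],"dr": [0,0,0],"fingers": 0}

```text
time_s: 31.9
tool_pos: [0.5299, -0.0838, 0.1979]
tool_rot: [180.0, 0.0, 86.0]
force: [0.0, 0.0, 0.6]
grip_width: 0.0871
grasp_force: 0.0
```

>>> step_arm:
  moves:
    - {"dp": [-50,5.5,0],"dr": [0,0,0],"fingers": 0}
    - {"dp": [-50,5.5,0],"dr": [0,0,0],"fingers": 0}
    - {"dp": [-50,5.5,0],"dr": [0,0,0],"fingers": 0}
    - {"dp": [-50,5.5,0],"dr": [0,0,0],"fingers": 0}
    - {"dp": [-38,5,0],"dr": [0,0,0],"fingers": 0}

```text
time_s: 32.52
tool_pos: [0.5397, -0.3241, 0.1976]
tool_rot: [-180.0, 0.0, 85.9]
force: [-0.2, 0.3, -0.3]
grip_width: 0.0867
grasp_force: 0.0
```

>>> step_arm:
  moves:
    - {"dp": [0,0,0],"dr": [0,0,-0.05],"fingers": 0}
    - {"dp": [0,0,0],"dr": [0,0,-0.08],"fingers": 0}
    - {"dp": [0,0,20],"dr": [0,0,-0.08],"fingers": 0}
    - {"dp": [0,0,20],"dr": [0,0,0],"fingers": 0}
    - {"dp": [0,0,0],"dr": [0,0,0],"fingers": 0}

```text
time_s: 33.15
tool_pos: [0.539, -0.3209, 0.1552]
tool_rot: [-179.8, -0.2, 97.9]
force: [0.2, 0.8, -1.4]
grip_width: 0.0868
grasp_force: 0.0
```

Run:
```python
from h import *
m=env.camera_model('wrist');im=env.read_camera('wrist')
o=env.get_obs();print(o['tool_pos'],o['tool_rot'])
for c in ('red',):
    for (p,r),a,bb in blobs(im,c,300): print(c,np.round(p,1),round(r,1),a,bb,ray(m,p,.084)[0].round(4))
s=env.read_camera('top');m=env.camera_model('top')
for c in H:
    for (p,r),a,bb in blobs(s,c,200):
        q=ray(m,p,.09)[0]
        if .48<q[0]<.57 and .0<q[1]<.4:print('top',c,np.round(p),round(r),q.round(4))
c=cv2.resize(s[140:268,60:230],(512,386))[:384]
cv2.imwrite('pics/p3.png',cv2.resize(np.hstack([im,c]),None,fx=.78,fy=.78)[:,:,::-1])
```

```text
[ 0.53982918 -0.32121048  0.1565732 ] [-1.79908871e+02 -7.76363251e-02  9.79653590e+01]
red [258.4 200.8] 34.6 3447.5 (225, 167, 68, 68) [ 0.5388 -0.3208  0.084 ]
red [201.5 180. ] 24.9 384.5 (193, 156, 16, 49) [ 0.4934 -0.3101  0.084 ]
top yellow [ 99. 198.] 14 [0.5359 0.3269 0.09  ]
top blue [133. 201.] 12 [0.529  0.2452 0.09  ]
```

View pics/p3.png

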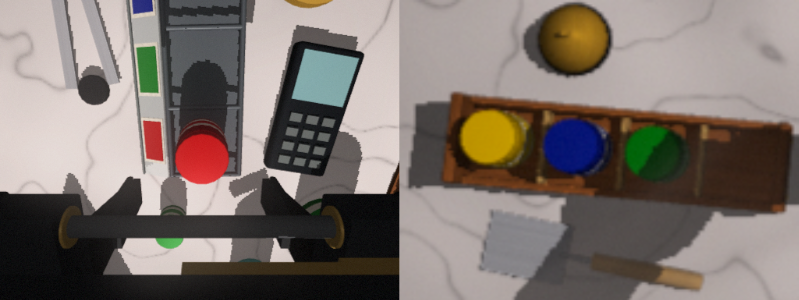

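The three jars stand centred in bays 1–3 in the right order (crop 490,137 / 575,146 / 655,152). The red lid lies between the open fingers at (202,158).

>>> step_arm:
  moves:
    - {"dp": [0,0.5,30],"dr": [0,0,0],"fingers": 0}
    - {"dp": [0,0,40],"dr": [0,0,0],"fingers": 0}
    - {"dp": [0,0,18],"dr": [0,0,0],"fingers": 0}
    - {"dp": [0,0,8],"dr": [0,0,0],"fingers": 0}
    - {"dp": [0,0,0],"dr": [0,0,0],"fingers": 0}

```text
time_s: 33.88
tool_pos: [0.5416, -0.3217, 0.0622]
tool_rot: [180.0, 0.0, 98.0]
force: [0.1, -0.7, 0.4]
grip_width: 0.0874
grasp_force: 0.0
```

>>> step_arm:
  moves:
    - {"dp": [0,0,0],"dr": [0,0,0],"fingers": 0.2}
    - {"dp": [0,0,0],"dr": [0,0,0],"fingers": 0.3}
    - {"dp": [0,0,0],"dr": [0,0,0],"fingers": 0.4}
    - {"dp": [0,0,0],"dr": [0,0,0],"fingers": 0.5}
    - {"dp": [0,0,0],"dr": [0,0,0],"fingers": 0.6}

```text
time_s: 34.5
tool_pos: [0.5408, -0.3218, 0.0619]
tool_rot: [-180.0, 0.0, 98.0]
force: [-2.9, -0.0, 4.1]
grip_width: 0.0542
grasp_force: 44.4
```

>>> step_arm:
  moves:
    - {"dp": [0,0,0],"dr": [0,0,0],"fingers": 0.6}
    - {"dp": [0,0,-10],"dr": [0,0,0],"fingers": 0.6}
    - {"dp": [0,0,-40],"dr": [0,0,0],"fingers": 0.6}
    - {"dp": [0,0,-50],"dr": [0,0,0],"fingers": 0.6}
    - {"dp": [0,0,-30],"dr": [0,0,0],"fingers": 0.6}

```text
time_s: 35.12
tool_pos: [0.5421, -0.3214, 0.1941]
tool_rot: [179.8, 0.1, 98.1]
force: [-0.5, 0.2, -2.5]
grip_width: 0.0542
grasp_force: 43.8
```

>>> step_arm:
  moves:
    - {"dp": [20,1.5,0],"dr": [0,0,0],"fingers": 0.6}
    - {"dp": [40,3,0],"dr": [0,0,0],"fingers": 0.6}
    - {"dp": [47,3,0],"dr": [0,0,0],"fingers": 0.6}
    - {"dp": [47,3.5,0],"dr": [0,0,0],"fingers": 0.6}
    - {"dp": [47,3.5,0],"dr": [0,0,0],"fingers": 0.6}

```text
time_s: 35.75
tool_pos: [0.5255, -0.1169, 0.1891]
tool_rot: [-179.8, -0.1, 98.1]
force: [0.1, 0.2, -1.7]
grip_width: 0.0543
grasp_force: 43.8
```

>>> step_arm:
  moves:
    - {"dp": [47,3.5,0],"dr": [0,0,0],"fingers": 0.6}
    - {"dp": [47,3.5,0],"dr": [0,0,0],"fingers": 0.6}
    - {"dp": [47,3,0],"dr": [0,0,0],"fingers": 0.6}
    - {"dp": [40,3,0],"dr": [0,0,0],"fingers": 0.6}
    - {"dp": [20,2,0],"dr": [0,0,0],"fingers": 0.6}

```text
time_s: 36.38
tool_pos: [0.5113, 0.085, 0.1894]
tool_rot: [-179.8, -0.1, 98.3]
force: [0.1, -0.7, -2.4]
grip_width: 0.0541
grasp_force: 43.8
```

>>> step_arm:
  moves:
    - {"dp": [0,0,0],"dr": [0,0,0.05],"fingers": 0.6}
    - {"dp": [0,0,10],"dr": [0,0,0.05],"fingers": 0.6}
    - {"dp": [0,0,10],"dr": [0,0,0.05],"fingers": 0.6}
    - {"dp": [0,0,10],"dr": [0,0,0.06],"fingers": 0.6}
    - {"dp": [0,0,0],"dr": [0,0,0],"fingers": 0.6}

```text
time_s: 37.0
tool_pos: [0.5115, 0.0816, 0.1589]
tool_rot: [-179.7, 0.0, 86.1]
force: [-1.1, 0.5, -1.7]
grip_width: 0.0541
grasp_force: 43.8
```

>>> step_arm:
  moves:
    - {"dp": [0,0,35],"dr": [0,0,0],"fingers": 0.6}
    - {"dp": [0,0,30],"dr": [0,0,0],"fingers": 0.6}
    - {"dp": [0,0,12],"dr": [0,0,0],"fingers": 0.6}
    - {"dp": [0,0,6],"dr": [0,0,0],"fingers": 0.6}
    - {"dp": [0,0,0],"dr": [0,0,0],"fingers": 0.6}

```text
time_s: 37.62
tool_pos: [0.5144, 0.081, 0.0788]
tool_rot: [180.0, -0.0, 86.0]
force: [0.0, 0.4, -1.1]
grip_width: 0.0545
grasp_force: 43.8
```

>>> step_arm:
  moves:
    - {"dp": [0,0,3],"dr": [0,0,0],"fingers": 0.6}
    - {"dp": [0,0,2],"dr": [0,0,0],"fingers": 0.6}
    - {"dp": [0,0,2],"dr": [0,0,0],"fingers": 0.6}
    - {"dp": [0,0,1.5],"dr": [0,0,0],"fingers": 0.6}
    - {"dp": [0,0,0],"dr": [0,0,0],"fingers": 0.6}

```text
time_s: 38.25
tool_pos: [0.514, 0.0807, 0.0698]
tool_rot: [-180.0, 0.0, 86.0]
force: [0.2, 0.1, -2.5]
grip_width: 0.0543
grasp_force: 43.8
```

>>> step_arm:
  moves:
    - {"dp": [0,0,0.5],"dr": [0,0,0],"fingers": 0.6}
    - {"dp": [0,0,0.5],"dr": [0,0,0],"fingers": 0.6}
    - {"dp": [0,0,0.5],"dr": [0,0,0],"fingers": 0.6}
    - {"dp": [0,0,0],"dr": [0,0,0],"fingers": 0.6}
    - {"dp": [0,0,0],"dr": [0,0,0],"fingers": 0.6}

```text
time_s: 38.88
tool_pos: [0.5141, 0.0807, 0.0684]
tool_rot: [180.0, 0.0, 86.0]
force: [0.9, -0.4, -2.8]
grip_width: 0.0541
grasp_force: 43.8
```

>>> step_arm:
  moves:
    - {"dp": [0,0,0.3],"dr": [0,0,0],"fingers": 0.6}
    - {"dp": [0,0,0.3],"dr": [0,0,0],"fingers": 0.6}
    - {"dp": [0,0,0],"dr": [0,0,0],"fingers": 0.6}
    - {"dp": [0,0,0],"dr": [0,0,0],"fingers": 0.6}
    - {"dp": [0,0,0],"dr": [0,0,0],"fingers": 0.6}

```text
time_s: 39.5
tool_pos: [0.5141, 0.0808, 0.0679]
tool_rot: [180.0, 0.0, 86.0]
force: [-0.4, 0.9, 0.1]
grip_width: 0.0541
grasp_force: 44.0
```

Contact is starting (force 0.1 N against about -2.5 N hanging). I go a touch further, then release and back off.

>>> step_arm:
  moves:
    - {"dp": [0,0,0.2],"dr": [0,0,0],"fingers": 0.6}
    - {"dp": [0,0,0],"dr": [0,0,0],"fingers": 0.6}
    - {"dp": [0,0,0],"dr": [0,0,0],"fingers": 0.33}
    - {"dp": [0,0,0],"dr": [0,0,0],"fingers": 0.28}
    - {"dp": [0,0,0],"dr": [0,0,0],"fingers": 0.15}

```text
time_s: 40.12
tool_pos: [0.5146, 0.0806, 0.0678]
tool_rot: [179.9, -0.0, 86.0]
force: [0.4, -0.2, 0.7]
grip_width: 0.0663
grasp_force: 0.0
```

>>> step_arm:
  moves:
    - {"dp": [0,0,0],"dr": [0,0,0],"fingers": 0}
    - {"dp": [0,0,0],"dr": [0,0,0],"fingers": 0}
    - {"dp": [0,0,-5],"dr": [0,0,0],"fingers": 0}
    - {"dp": [0,0,-30],"dr": [0,0,0],"fingers": 0}
    - {"dp": [0,0,-50],"dr": [0,0,0],"fingers": 0}

```text
time_s: 40.75
tool_pos: [0.5126, 0.0805, 0.1523]
tool_rot: [-179.8, -0.0, 86.0]
force: [1.5, -0.1, -0.3]
grip_width: 0.0868
grasp_force: 0.0
```

>>> step_arm:
  moves:
    - {"dp": [0,0,-50],"dr": [0,0,0],"fingers": 0}
    - {"dp": [-50,0,0],"dr": [0,0,0],"fingers": 0}
    - {"dp": [-60,0,0],"dr": [0,0,0],"fingers": 0}
    - {"dp": [-60,0,0],"dr": [0,0,0],"fingers": 0}
    - {"dp": [-50,0,0],"dr": [0,0,0],"fingers": 0}

```text
time_s: 41.38
tool_pos: [0.4982, -0.1412, 0.2031]
tool_rot: [180.0, 0.0, 85.9]
force: [0.9, -0.2, 0.3]
grip_width: 0.087
grasp_force: 0.0
```

Run:
```python
from h import *
s=env.read_camera('top');d=env.read_camera('side')
a=cv2.resize(s[150:250,60:240],(540,300));b=cv2.resize(d[190:325,160:290],(290,300))
cv2.imwrite('pics/f.png',np.hstack([a,b])[:,:790,::-1])
```

```text
(no output)
```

View pics/f.png

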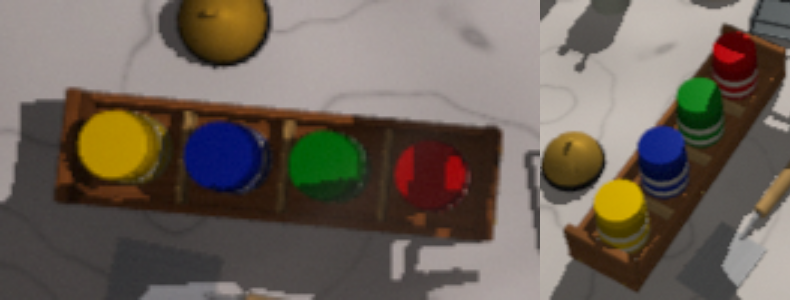

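All four jars stand upright, one per bay, in the order yellow (118,145), blue (225,156), green (327,165), red (431,174). I'm handing in.

```bash
python3 -c "
from cell import env
print(env.sign_off())"
```

```text
the job is handed in; nothing more can be done
None
```

The four jars stand upright in the oak display rack, one per bay, in the stock rack's order (yellow, blue, green, red from the left), and the job was handed in after about 41 s of robot time.

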